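Stow the toppled dye bottles under the lift-and-slide hatch

TASK

The small square dye bottles have toppled over on the bench. Lift the hatch of the plywood bottle box up off its seat and slide it sideways along its channels until the well is open, stand every bottle upright in the well, one to a cell, then slide the hatch back and let it down so that it lies flush and square in its seat again. Leave everything else on the bench where it is.

Things in the scene. Friction and masses are not known exactly. Their poses are not given: they have to be found in the camera images.
- bottle_box: fixed plywood box 151 x 284 mm, 134 mm high. Origin: centre of its underside on the bench; y = the hatch's slide direction. Half at +y: open well in a recess 127 x 127 mm whose ledge (the hatch's seat) is at z = 103 mm. Half at -y: solid deck, z = 111 mm (8 mm above the seat). Side walls' inner faces at x = +-63.5 mm; end walls stop the hatch at y = -132 and +130 mm, 131 mm high
- channel (a point): middle between the two aluminium channel lips along the box's long sides, level with their underside (box z = 131 mm, x = y = 0). The lips are 3 mm thick and reach inward to x = +-56.5 mm, above the edges of the hatch: it cannot come out upward and has 18 mm of lift above its seat
- hatch: loose wooden plate 122 x 122 x 10 mm, 0.3 kg, with an upright grip in the middle (64 mm along its x, 14 mm thick along y, 36 mm tall). Origin: centre of the underside, z up, axes as the box's. Seated: box y = +66.5, z = 103 mm. Lifted 9 to 17 mm it slides to -y and rests on the deck at z = 111 mm; well fully open at y = -66.5 mm
- hatch_grip (a point): point in the middle of the hatch's grip, 10 mm below its top, 36 mm above the hatch's underside; the pads close on it along the box's y
- well (a point): centre of the well's floor (box y = 66.5 mm, z = 8 mm); axes along those of the box (x, y level, z up). The well is 104 x 104 mm inside, split by a cross of 4 mm dividers, 50 mm high, into four cells 50 x 50 mm, centres at x, y = +-27 mm; one bottle per cell
- bottle_0: dye bottle, rigid, about 0.11 kg: white square body 34 x 34 mm, 50 mm tall, a 17 mm neck, then a round black cap 21 mm in diameter from 60 to 90 mm above the base; all alike. Origin at the centre of the base, z axis from base to cap; starts lying on a flat side on the bench, z level, origin 17 mm above the bench, cap roughly to the left as the robot sees it. May be absent (None)
- bottle_1: dye bottle, rigid, about 0.11 kg: white square body 34 x 34 mm, 50 mm tall, a 17 mm neck, then a round black cap 21 mm in diameter from 60 to 90 mm above the base; all alike. Origin at the centre of the base, z axis from base to cap; starts lying on a flat side on the bench, z level, origin 17 mm above the bench, cap roughly to the left as the robot sees it. May be absent (None)
- bottle_2: dye bottle, rigid, about 0.11 kg: white square body 34 x 34 mm, 50 mm tall, a 17 mm neck, then a round black cap 21 mm in diameter from 60 to 90 mm above the base; all alike. Origin at the centre of the base, z axis from base to cap; starts lying on a flat side on the bench, z level, origin 17 mm above the bench, cap roughly to the left as the robot sees it. May be absent (None)
- glue_bottle: white glue bottle with red tip, 57 mm in diameter, 170 mm tall; a bystander standing on the bench, to be left where it is. Origin at the centre of its underside. Behind it shelves overhang the bench: to the right of the middle from x = 0.65 m on, 0.33 m up, to the left from x = 0.68 m on
- tape_measure: tape measure 58 x 77 x 62 mm; a bystander standing on the bench, to be left where it is. Origin at the centre of its underside
- mug: green mug 86 x 125 x 96 mm; a bystander standing on the bench, to be left where it is. Origin at the centre of its underside
There are look-alikes about, which are no part of the job. Leave any blue or turquoise look-alike of the bottle_2 alone.

How it is judged:
By the outcome, as a careful person would: the job done as asked, in the order asked, and still so for the second after the job is handed in, with the robot touching nothing.
Of bottle_0, bottle_1, bottle_2 only 2 to 3 are there at a start; the rules pass over those that are not, and their reading is None.
At some moment in a run one of bottle_0, bottle_1, bottle_2 may be knocked a few centimetres aside while the robot is not near it.
Once in a run the grip may slacken for a moment while it holds something.
It also fails if it takes over 210 s, if anything falls off the work surface, if the arm or the gripper's body presses on something with over 40 N, if the wrist force passes 120 N, or if a joint passes its speed limit or range.

ROBOT

A 7-joint arm with a two-finger parallel gripper is mounted at the origin on a cart in front of the work surface, level with it; the furniture and walls round the work are solid. World frame = base frame: x ahead of the robot, y to its left, z up, the work surface at z = 0. Lengths are in m, angles in rad, forces in N, time in s.
With the tool pointing down it reaches from about 0.425 to 0.825 m from the base axis. Payload 3.6 kg.
Tool frame: the origin (TCP) lies midway between the tips of the shut fingers; the grasp point (between the pads) lies 19 mm behind it; z points along the fingers, y is the line along which they close (so a half turn about z gives the same grasp; the last joint's range is limited). The gripper opens to 85 mm and grips with 20 to 120 N. Pads are 22 mm wide; open, the fingers measure 114 mm over their backs; the gripper's body (76 mm by 85 mm) begins 54 mm behind the grasp point. The pads swing forward as they close: fully open they stand 13 mm farther back than shut.
Start: joints at [-1.234, 0.615, -0.013, 1.423, 0.008, 1.103, -0.04], TCP at [0.231, 0.607, 0.231] pointing down, gripper open.
Joint ranges: [-3.12, 3.12], [-0.3, 2.06], [-1.34, 1.32], [0.26, 2.42], [-1.36, 4.5], [0.01, 1.98], [-2.84, 2.84]. Speed limits (rad/s): [2.79, 2.79, 3.14, 3.14, 3.14, 3.14, 3.14].

INTERFACE

Orientations are given as a unit quaternion [x, y, z, w].
In Python, from bench import env gives the robot as it stands. The module is installed in compiled form; this text tells all that it offers. Calls block until the motion is done:
- env.goto(position, orientation): joint-space move of the TCP to a pose.
- env.line_to(position, frame=None, v=0.15, threshold=None): straight line of the TCP; frame=None keeps the orientation; v is the mean speed in m/s. With threshold (N) it stops when the force on the tool has changed by that much, and returns True; else False.
- env.movej(angles): joint-space move.
- env.set_gripper(opening, strength=None): finger opening in m; strength is the grip in N (None keeps the last); returns when the fingers have stopped.
- env.hold(seconds).
- env.ik(position, orientation): joint angles nearest the present ones, or None.
- env.capture(name): name is "side" or "top" or "wrist"; returns the picture (480x640x3 uint8, blue, green, red); there is no depth.
- env.calibration(name): a dict with "fx", "fy", "cx", "cy" (pixels), "k1" (the pictures are not rectified: a ray, as slopes to the right and down, at radius r is drawn at 1 + k1 r^2 times it, then the intrinsics apply), "eye" and "orientation" of the camera in the world; the wrist camera has in their place "hand_eye" (4x4, takes a point from camera to tool coordinates, whose origin is the TCP and whose axes are the flange's). Camera axes: x right, y down, z forward; pixel columns grow to the right and rows downward; lengths in m; the calibration is good to about 2 mm. A picture is of the moment at which its call begins: read the wrist's pose just before it. calibration takes no time and is no camera call.
A pose or a line that the arm cannot do raises env.MotionError and nothing moves.
- env.hand_in(): hands the job in; it is judged then, once.
Readings, each from a call of its own:
- env.current_clock(): time.
- env.current_q(): joint angles.
- env.current_qvel(): joint speeds.
- env.current_tau(): joint torques, N m.
- env.current_eef_pos(): TCP position.
- env.current_ee_rot(): TCP orientation.
- env.current_ft_force(): force on the tool from outside, world axes, zero at the start.
- env.current_moment(): the same for the moment, N m.
- env.current_grip_width(): finger opening in m.
- env.current_grasp_force(): force on a finger pad.
Only numpy, scipy, OpenCV 4.12 (cv2) and the standard library are available. Lean on these libraries where they do the work, as an engineer would, in place of code of your own. Each camera call takes 0.05 s, during which the arm holds its last target. There are 200 camera calls.

## Working session

There is one attempt and no reset: what is moved stays moved. The work goes in short steps, each a Python script; the robot and the scene stay as the last script left them, time stands still between calls to the robot, and variables do not carry over. Pictures are saved under pics/ and viewed, at most 14 in all, crops included, and the job is handed in when it is done.

```bash
mkdir -p pics; ls
python3 - <<'E'
from bench import env
import cv2
for n in ("top","side"):
    cv2.imwrite(f"pics/{n}0.png",env.capture(n)); print(n,env.calibration(n))
print(env.calibration("wrist"),env.current_clock(),env.current_ee_rot())
E
```

```text
pics
top {'fx': 453.08339085364184, 'fy': 453.08339085364184, 'cx': 315.2411600573312, 'cy': 240.8290905065407, 'k1': 0.029080832816114198, 'eye': array([0.37093944, 0.02922934, 1.08169547]), 'orientation': array([ 0.70660764, -0.70153545,  0.06805841, -0.06262354])}
side {'fx': 558.6552649402303, 'fy': 558.6552649402303, 'cx': 321.5374446638525, 'cy': 243.4632032377347, 'k1': 0.033386218598396446, 'eye': array([ 0.54892459, -0.84257283,  0.62224047]), 'orientation': array([ 0.86436403,  0.00719081,  0.0092386 , -0.50273031])}
{'fx': 366.7184927351847, 'fy': 366.7184927351847, 'cx': 318.5902926603905, 'cy': 241.5337323624263, 'k1': 0.0050375836148540765, 'hand_eye': array([[ 9.11083461e-05, -9.48076379e-01, -3.18042719e-01,
         8.21952097e-02],
       [ 9.99999929e-01,  2.02857409e-04, -3.18246486e-04,
        -1.13575078e-03],
       [ 3.66239298e-04, -3.18042668e-01,  9.48076330e-01,
        -1.42599336e-01],
       [ 0.00000000e+00,  0.00000000e+00,  0.00000000e+00,
         1.00000000e+00]])} 0.1 [ 1.80877988e-01  9.83504805e-01 -1.18541355e-03 -2.16782021e-04]
```

View pics/top0.png

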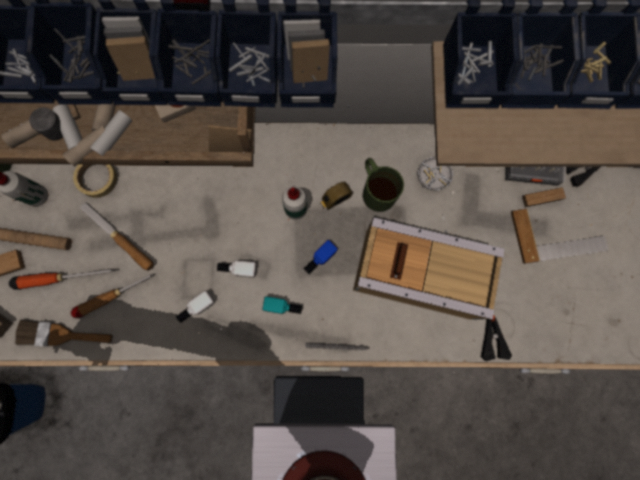

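View pics/side0.png

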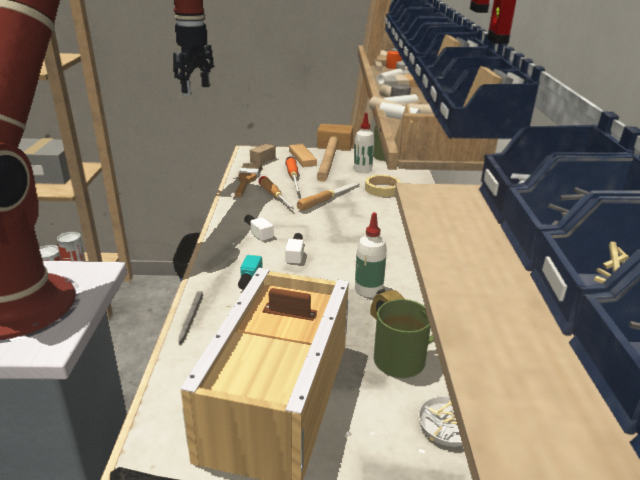

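Top picture: box corners about (372,219), (503,248), (491,318), (358,288), with the hatch and grip (399,260) in its left half. There are two white bottles, at (240,268) and (198,303), with caps to the left. Blue (322,255) and turquoise (280,304) are the look-alikes. The side view also shows just two white ones. Next I'll enlarge both areas.

```bash
cat > h.py <<'E'
from bench import env
import numpy as np, cv2
from scipy.spatial.transform import Rotation as R
def cam(name,pose=None):
    c=env.calibration(name)
    if 'eye' in c: Rc=R.from_quat(c['orientation']).as_matrix(); e=np.array(c['eye'])
    else:
        p,q=pose if pose else (env.current_eef_pos(),env.current_ee_rot())
        Rt=R.from_quat(q).as_matrix(); H=np.array(c['hand_eye'])
        Rc=Rt@H[:3,:3]; e=Rt@H[:3,3]+np.array(p)
    return c,Rc,e
def unproj(cm,px,z):
    c,Rc,e=cm; K=np.array([[c['fx'],0,c['cx']],[0,c['fy'],c['cy']],[0,0,1]])
    u=cv2.undistortPoints(np.array([[px]],float),K,np.array([c['k1'],0,0,0,0.]))[0,0]
    d=Rc@np.r_[u,1]; return e+d*(z-e[2])/d[2]
def proj(cm,P):
    c,Rc,e=cm; p=(np.atleast_2d(P)-e)@Rc; s=p[:,:2]/p[:,2:]
    s=s*(1+c['k1']*(s**2).sum(1,keepdims=True)); return s*[c['fx'],c['fy']]+[c['cx'],c['cy']]
def crop(img,x0,y0,w,h,k,name):
    o=cv2.resize(img[y0:y0+h,x0:x0+w],None,fx=k,fy=k,interpolation=cv2.INTER_CUBIC)
    for i in range(0,w,10): cv2.line(o,(i*k,0),(i*k,12 if i%50 else 30),(0,0,255),1)
    for i in range(0,h,10): cv2.line(o,(0,i*k),(12 if i%50 else 30,i*k),(0,0,255),1)
    cv2.imwrite(f'pics/{name}.png',o)
def down(a):
    "tool down, tool y axis (closing) at world angle a"
    y=np.array([np.cos(a),np.sin(a),0]); z=np.array([0,0,-1.]); x=np.cross(y,z)
    return R.from_matrix(np.c_[x,y,z]).as_quat()
E
python3 - <<'E'
from h import *
im=cv2.imread('pics/top0.png')
a=cv2.resize(im[210:330,350:510],None,fx=4.5,fy=4.5,interpolation=cv2.INTER_CUBIC)
crop(im,350,210,160,120,5,'c1'); crop(im,170,240,160,90,5,'c2')
E
```

```text
(no output)
```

View pics/c1.png

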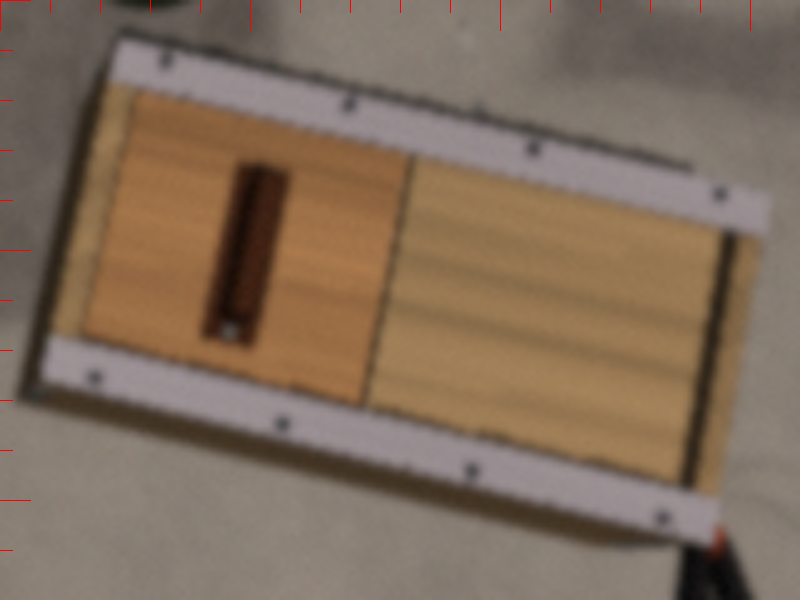

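View pics/c2.png

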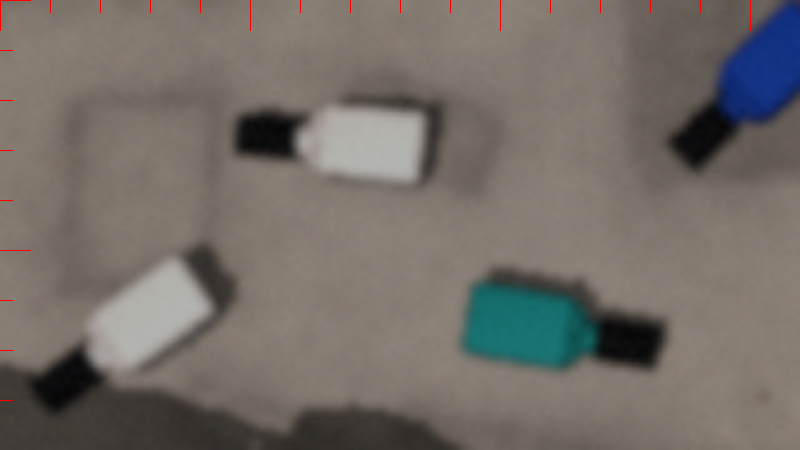

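Box lips' corners (full pixels) are TL (373.6,217.6), TR (504.4,248.4), BR (493.6,319.6), BL (358.4,286). Bottle A (white) runs from cap end (217.2,266.6) to base (255,269); bottle B from cap end (179,318.6) to base (209.7,296.2). Now I compute poses.

```bash
cat > pose.py <<'E'
from h import *
from scipy.optimize import least_squares
cm=cam('top')
C=np.array([[118,38],[772,192],[718,548],[42,380]])/5+[350,210]
W=np.array([unproj(cm,p,.134)[:2] for p in C]); print(W.round(4))
print('lens',[np.linalg.norm(W[i]-W[(i+1)%4]).round(4) for i in range(4)],'expect .284 .151')
M=np.array([[.0755,.142],[.0755,-.142],[-.0755,-.142],[-.0755,.142]])
f=lambda v:(M@np.array([[np.cos(v[2]),np.sin(v[2])],[-np.sin(v[2]),np.cos(v[2])]])+v[:2]-W).ravel()
s=least_squares(f,[.45,-.2,0]); print('box',s.x.round(4),s.fun.round(4))
def bw(x,y,v=s.x): return np.array([v[0]+x*np.cos(v[2])-y*np.sin(v[2]),v[1]+x*np.sin(v[2])+y*np.cos(v[2])])
g=np.array([[245,163],[290,170],[255,347],[203,338]])/5+[350,210]
print('grip img',np.mean([unproj(cm,p,.149)[:2] for p in g],0),'model',bw(0,.0665))
for n,cap,b in (('A',[236,133],[[428,108],[420,183]]),('B',[45,393],[[182,257],[215,305]])):
    o=np.array([170,240]); P=np.mean([unproj(cm,np.array(q)/5+o,.034)[:2] for q in b],0); c=unproj(cm,np.array(cap)/5+o,.017)[:2]
    d=c-P; print(n,'base',P.round(4),'len',np.linalg.norm(d).round(4),'ang',np.degrees(np.arctan2(d[1],d[0])).round(1),'cap',c.round(4))
    for y in (-.1,):pass
a=s.x[2]
for nm,yy in (('seat',.0665),('park',-.0665)):
    for k in (0,1):
        p=bw(0,yy); print(nm,p,[None if (q:=env.ik([*p,z],down(a+np.pi/2+k*np.pi))) is None else np.round(q,2) for z in (.12,.2)])
E
python3 pose.py
```

```text
[[ 0.6002 -0.1026]
 [ 0.5353 -0.3783]
 [ 0.3865 -0.3455]
 [ 0.4531 -0.0683]]
lens [np.float64(0.2832), np.float64(0.1524), np.float64(0.285), np.float64(0.1511)] expect .284 .151
box [ 0.4938 -0.2237 -0.2313] [-0.0004 -0.0001 -0.0006 -0.0009  0.0012  0.0009 -0.0003  0.0002]
grip img [ 0.50482502 -0.15315076] model [ 0.5090086  -0.15895212]
A base [0.4993 0.1617] len 0.0911 ang 85.4 cap [0.5066 0.2524]
B base [0.4361 0.2628] len 0.0876 ang 125.3 cap [0.3856 0.3342]
seat [ 0.5090086  -0.15895212] [array([ 0.18,  0.58,  0.13,  1.89, -0.11,  0.68,  1.71]), array([ 0.07,  0.48,  0.29,  1.81, -0.17,  0.87,  1.77])]
seat [ 0.5090086  -0.15895212] [array([-0.12,  0.65,  0.6 ,  1.9 , -0.52,  0.75, -1.03]), array([-0.37,  0.69,  1.08,  1.82, -0.69,  1.07, -0.83])]
park [ 0.47851929 -0.28841023] [array([ 0.37,  0.62,  0.21,  1.82, -0.18,  0.72,  2.02]), array([ 0.18,  0.55,  0.51,  1.75, -0.32,  0.93,  2.16])]
park [ 0.47851929 -0.28841023] [array([-0.07,  0.83,  1.02,  1.84, -0.85,  0.98, -0.48]), array([-0.07,  0.68,  0.97,  1.75, -0.64,  1.06, -0.67])]
```

```bash
cat >> h.py <<'E'
BOX=(.4938,-.2237,-.2313)
def bw(x,y,z,v=BOX): return np.array([v[0]+x*np.cos(v[2])-y*np.sin(v[2]),v[1]+x*np.sin(v[2])+y*np.cos(v[2]),z])
QB=down(BOX[2]+np.pi/2)
E
python3 - <<'E'
from h import *
env.goto(bw(0,.0665,.27),QB)
p=(env.current_eef_pos(),env.current_ee_rot()); im=env.capture('wrist'); cm=cam('wrist',p)
for P in (bw(x,.0665+y,.149) for x in(-.032,.032) for y in(-.007,.007)):
    u=proj(cm,P)[0]; cv2.circle(im,tuple(int(round(t)) for t in u),2,(0,255,0),-1); print(u.round(1))
for P in (bw(x,y,.134) for x in(-.0565,.0565) for y in(-.142,.142)):
    u=proj(cm,P)[0]; cv2.circle(im,tuple(int(round(t)) for t in u),3,(255,0,0),-1)
cv2.imwrite('pics/w1.png',im); print(env.current_clock(),p[0])
E
```

```text
[309.  191.5]
[328.3 191.5]
[309.5 272.9]
[327.4 272.9]
3.0167 [ 0.50950158 -0.15790757  0.26986059]
```

View pics/w1.png

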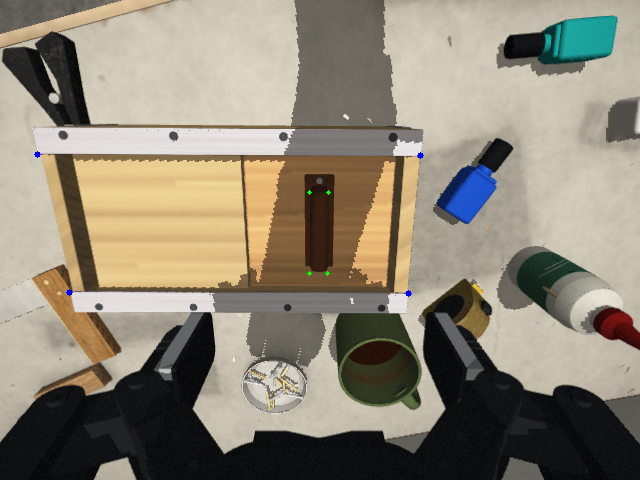

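Green dots sit on the grip top (309-328, 191-273) and blue dots on the lips' inner corners (37,154), (420,155), (69,292), (408,293), so the pose is right. Grasp, lift and slide.

Run:
```python
from h import *
env.line_to(bw(0,.0665,.121))
env.set_gripper(0.0,60); print('w',env.current_grip_width(),env.current_grasp_force())
p=env.current_eef_pos(); print(p)
f0=np.array(env.current_ft_force())
print(env.line_to(bw(0,.0665,.134),v=.05), env.current_ft_force()-f0, env.current_eef_pos())
print(env.line_to(bw(0,-.0665,.134),v=.08,threshold=25), env.current_ft_force()-f0, env.current_eef_pos(), bw(0,-.0665,.134))
print(env.line_to(bw(0,-.0665,.1285),v=.03,threshold=12), env.current_ft_force()-f0, env.current_eef_pos(),env.current_grip_width())
im=env.capture('top'); crop(im,350,210,160,120,5,'c3'); print(env.current_clock())
```

```text
w 0.013016444796968236 59.55669164657593
[ 0.50933628 -0.15879413  0.12134018]
False [ 1.12586984 -0.33701166 -7.55452613] [ 0.50889522 -0.15900049  0.13403305]
False [ 1.14509891 -0.61397467 -6.54732047] [ 0.4788457  -0.2877289   0.13395813] [ 0.47855533 -0.28842905  0.134     ]
True [ 0.9907198  -0.04630236  0.81311411] [ 0.47939063 -0.28842656  0.12935209] 0.013034261150314502
7.325
```

Run:
```python
from h import *
cv2.imwrite('pics/s1.png',env.capture('side'))
```

```text
(no output)
```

View pics/s1.png

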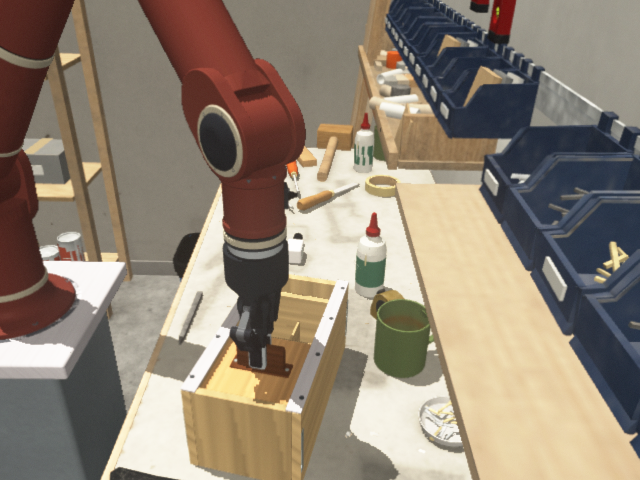

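The hatch rests on the deck at the parked position (grip at (265,358)) and the well is open. Release it, look at the bottles from close by, and check the reach for the tilted grasps.

```bash
cat >> h.py <<'E'
def pickq(c,t,s=1):
    "c: world angle base->cap of lying bottle, tilt t to cap side"
    d=np.array([np.cos(c),np.sin(c),0]); u=np.array([0,0,1.]); z=-(u*np.cos(t)+d*np.sin(t)); y=s*np.cross(u,d)
    return R.from_matrix(np.c_[np.cross(y,z),y,z]).as_quat(),z
def standq(r,t,s=1):
    "bottle upright, tool points horizontally along world angle r, down by t"
    d=np.array([np.cos(r),np.sin(r),0]); u=np.array([0,0,1.]); z=d*np.cos(t)-u*np.sin(t)
    # pick: s-normal=up, zb=c ; stand: s-normal=-d, zb=u
    y=s*np.cross(-d,u)
    return R.from_matrix(np.c_[np.cross(y,z),y,z]).as_quat(),z
E
python3 - <<'E'
from h import *
env.set_gripper(.06); env.line_to(bw(0,-.0665,.27),v=.25)
q=down(np.radians(0))
env.goto([.43,.22,.30],q)
p=(env.current_eef_pos(),env.current_ee_rot()); im=env.capture('wrist'); np.save('w2pose.npy',np.r_[p[0],p[1]])
cv2.imwrite('pics/w2.png',im); cv2.imwrite('pics/top2.png',env.capture('top'));print(p,env.current_clock())
for n,cap,c in (('A',[.5066,.2524],85.4),('B',[.3856,.3342],125.3)):
  c=np.radians(c); cp=np.array([*cap,.017])-.014*np.array([np.cos(c),np.sin(c),0])
  for t in (20,35,45):
    for s in (1,-1):
      Q,z=pickq(c,np.radians(t),s); a=env.ik(cp+z*.012,Q); b=env.ik(cp+z*.012-z*.12,Q)
      o=[]
      for r in (-60,-30,0,30,60,90):
        Q2,z2=standq(np.radians(r),np.radians(t),s); e=env.ik(np.array([.5,.12,.078])+z2*.012,Q2); o.append(None if e is None else e.round(1)[[0,4,5,6]])
      print(n,t,s,None if a is None else a.round(2),b is not None,o)
E
```

```text
(array([0.43030869, 0.2191955 , 0.29974473]), array([ 7.07561724e-01,  7.06651437e-01, -3.28583415e-04,  2.13816106e-04])) 10.7167
A 20 1 [-0.56  0.87 -0.1   1.72  0.46  0.85  2.07] True [array([-1.3,  0.7,  0.6, -1. ]), array([-0.4,  1.8,  1.8, -1.7]), None, None, array([ 1. ,  3.4,  0.3, -0.2]), array([ 0.1, -1.4,  1.5, -1.6])]
A 20 -1 [-0.93  0.94  0.55  1.73 -0.22  0.77 -0.45] True [array([-0.3,  1.4,  1.9,  1.6]), array([-0.4,  1.8,  1.8,  1.4]), None, None, array([0.9, 3.9, 0.4, 2.4]), array([ 0.3, -1.2,  1.2,  1.4])]
A 35 1 [-0.62  0.97 -0.13  1.59  0.57  1.14  1.95] True [array([-1.2,  0.6,  0.5, -0.8]), array([-0.1,  1.8,  1.8, -1.4]), None, None, array([0.9, 2.8, 0.3, 0.1]), array([-0. , -1.3,  1.3, -1.8])]
A 35 -1 [-1.01  1.05  0.58  1.6  -0.04  0.98 -0.64] True [array([-1.4, -0.6,  0.4, -2.7]), array([-0.2,  1.8,  1.6,  1.7]), None, None, array([0.8, 3.5, 0.3, 2.6]), array([ 0.3, -1.2,  0.9,  1.2])]
A 45 1 [-0.65  1.05 -0.16  1.49  0.64  1.34  1.89] True [array([-1.2,  0.5,  0.4, -0.5]), array([ 0. ,  1.8,  1.7, -1.2]), None, None, array([0.8, 2.4, 0.3, 0.4]), array([-0.2
[... 716 characters left out ...]
ay([-0.1,  1.8,  1.8, -1.4]), None, None, array([0.9, 2.8, 0.3, 0.1]), array([-0. , -1.3,  1.3, -1.8])]
B 35 -1 [-1.39  0.96  0.57  1.94  0.2   0.57 -0.55] True [array([-1.4, -0.6,  0.4, -2.7]), array([-0.2,  1.8,  1.6,  1.7]), None, None, array([0.8, 3.5, 0.3, 2.6]), array([ 0.3, -1.2,  0.9,  1.2])]
B 45 1 [-0.48  1.3  -1.15  1.86  1.37  1.89  1.52] True [array([-1.2,  0.5,  0.4, -0.5]), array([ 0. ,  1.8,  1.7, -1.2]), None, None, array([0.8, 2.4, 0.3, 0.4]), array([-0.2, -1.3,  1.3, -1.8])]
B 45 -1 [-1.46  1.04  0.59  1.89  0.32  0.68 -0.71] True [array([-1.4, -0.8,  0.5, -2.4]), array([-0.4,  1.8,  1. ,  1.7]), None, None, array([ 0.8,  2.4,  0.3, -2.7]), array([ 0.3, -1.1,  0.7,  1.1])]
```

View pics/w2.png

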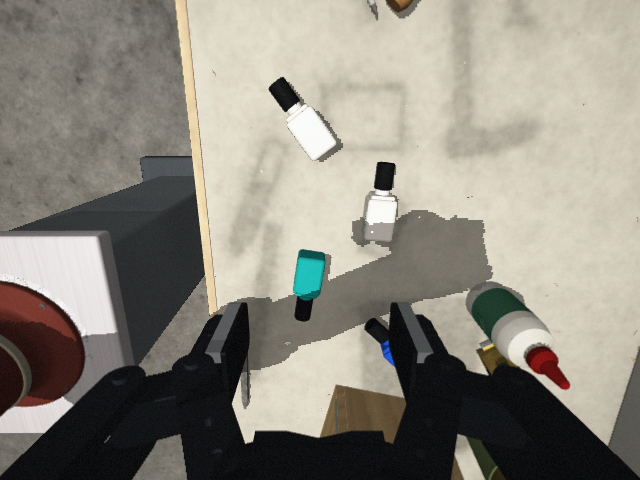

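White bottles in this wrist view: A cap end (385,163), base (379,241); B cap end (278,80), base edge about (325,157). They're unmoved. I check against the top-camera estimate, then pick A by the cap and stand it on the bench.

```bash
cat >> h.py <<'E'
GR=.012   # cap axis to TCP along tool z when gripping the cap near the fingertips
def pick(cap_end,c,t,s,qs=None):
    d=np.array([np.cos(c),np.sin(c),0]); Q,z=pickq(c,t,s)
    P=np.array([*cap_end[:2],.017])-.014*d+z*GR
    env.set_gripper(.037); env.goto(P-z*.12+[0,0,.02],Q)
    print('at',env.current_eef_pos(), P); env.line_to(P-z*.03,v=.2)
    print('touch',env.line_to(P,v=.04,threshold=10),env.current_eef_pos()-P)
    env.set_gripper(0,80); print('w',env.current_grip_width(),env.current_grasp_force())
    env.line_to(env.current_eef_pos()+np.array([0,0,.15]),v=.15)
    print('w',env.current_grip_width(),'clock',env.current_clock())
E
python3 - <<'E'
from h import *
w=np.load('w2pose.npy'); cm=cam('wrist',(w[:3],w[3:]))
for n,a,b in (('A',(385,163),(379,241)),('B',(278,80),(325,157))):
    P=unproj(cm,a,.019)[:2];B=unproj(cm,b,.034)[:2]; d=P-B; print(n,P,B,np.linalg.norm(d),np.degrees(np.arctan2(d[1],d[0])))
for r in (60,75,85,90,100,110,120):
  for t in (25,30,40):
    Q,z=standq(np.radians(r),np.radians(t),-1); print(r,t,[None if (e:=env.ik(np.array([.5,y,.085])+z*GR,Q)) is None else e.round(1).tolist() for y in (.13,.2)])
E
```

```text
A [0.50488364 0.25167383] [0.50029541 0.1632936 ] 0.08849925080841285 87.02817679481399
B [0.38656485 0.3383253 ] [0.43647734 0.25991652] 0.0929472700623824 122.4795082299565
60 25 [[0.8, 1.2, -1.0, 2.4, 3.7, 0.4, 2.5], [0.6, 1.2, -1.0, 2.4, 3.5, 0.6, 2.6]]
60 30 [[0.8, 1.1, -1.0, 2.4, 3.6, 0.4, 2.5], [0.6, 1.1, -1.0, 2.4, 3.4, 0.6, 2.6]]
60 40 [[0.7, 1.0, -1.0, 2.3, 3.3, 0.3, 2.7], [0.5, 1.0, -1.0, 2.3, 3.1, 0.4, 2.7]]
75 25 [[0.8, 1.2, -0.9, 2.2, -1.3, 0.3, 1.3], [0.8, 1.3, -1.2, 2.2, 3.5, 0.1, 2.7]]
75 30 [[0.8, 1.1, -0.9, 2.2, -1.3, 0.2, 1.3], [0.7, 1.2, -1.0, 2.2, 4.2, 0.2, 2.0]]
75 40 [[0.6, 0.9, -0.8, 2.2, -1.3, 0.3, 1.2], [0.7, 1.1, -1.1, 2.2, 2.0, 0.1, -2.2]]
85 25 [[0.3, 0.9, -0.1, 2.1, -1.3, 1.1, 1.4], [0.6, 1.1, -0.8, 2.1, -1.2, 0.5, 1.3]]
85 30 [[0.3, 0.9, -0.2, 2.1, -1.3, 1.0, 1.3], [0.5, 1.0, -0.8, 2.1, -1.2, 0.4, 1.2]]
85 40 [[0.3, 0.8, -0.3, 2.1, -1.2, 0.7, 1.2], [0.3, 0.8, -0.4, 2.1, -1.3, 0.6, 1.2]]
90 25 [[0.3, 1.0, -0.1, 2.0, -1.2, 1.1, 1.3], [0.2, 1.0, -0.2, 2.0, -1.4, 1.0, 1.4]]
90 30 [[0.3, 0.9, -0.1, 2.0, -1.2, 1.0, 1.3], [0.2, 0.9, -0.2, 2.0, -1.3, 0.9, 1.3]
[... 154 characters left out ...]
, -1.2, 1.1, 1.3]]
100 30 [[0.2, 0.9, -0.0, 1.9, -1.1, 1.2, 1.2], [0.1, 0.9, -0.1, 1.9, -1.1, 1.0, 1.2]]
100 40 [[0.2, 0.8, -0.0, 1.9, -1.0, 1.0, 1.1], [0.1, 0.8, -0.1, 1.9, -1.1, 0.9, 1.1]]
110 25 [[0.2, 1.0, 0.0, 1.8, -0.9, 1.4, 1.2], [0.1, 1.0, -0.1, 1.8, -1.0, 1.3, 1.2]]
110 30 [[0.1, 1.0, 0.0, 1.8, -0.9, 1.3, 1.2], [0.1, 0.9, -0.1, 1.8, -1.0, 1.2, 1.2]]
110 40 [[0.1, 0.9, 0.0, 1.8, -0.9, 1.1, 1.1], [0.0, 0.9, -0.1, 1.8, -0.9, 1.0, 1.1]]
120 25 [[0.1, 1.0, 0.0, 1.6, -0.8, 1.5, 1.2], [0.0, 1.0, -0.0, 1.7, -0.9, 1.4, 1.2]]
120 30 [[0.1, 1.0, 0.0, 1.7, -0.8, 1.4, 1.2], [0.0, 1.0, -0.0, 1.7, -0.9, 1.3, 1.1]]
120 40 [[0.0, 0.9, 0.1, 1.7, -0.8, 1.2, 1.2], [-0.0, 0.9, 0.0, 1.7, -0.8, 1.2, 1.1]]
```

```bash
cat >> h.py <<'E'
def stand(spot,r,t,s,h=.076):
    Q,z=standq(r,t,s); P=np.array([*spot,h])+z*GR
    env.goto(P+[0,0,.10],Q); print('w',env.current_grip_width(),'clock',env.current_clock()); return P,z
E
python3 - <<'E'
from h import *
t=np.radians(30)
pick((.5058,.2520),np.radians(86),t,-1)
P,z=stand((.49,.20),np.radians(95),t,-1)
cv2.imwrite('pics/s2.png',env.capture('side')[100:400,150:500])
E
```

```text
at [0.50952104 0.2905582  0.13192388] [0.50440487 0.23204872 0.0066077 ]
touch False [1.78973355e-04 1.55875243e-04 4.19119690e-05]
w 0.018331393549052846 78.05333733558655
w 0.018535537745219804 clock 14.9417
w 0.018151676969235555 clock 16.3167
```

View pics/s2.png

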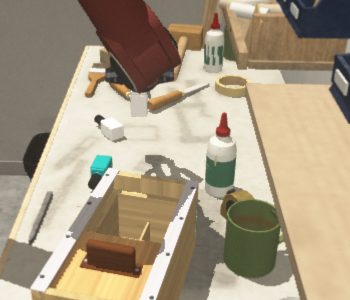

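The bottle (white at (138,105) in the crop) hangs upright under the gripper. Lower it onto the bench, release, and retreat along the tool.

```bash
cat >> h.py <<'E'
def setdown(P,z,spot):
    env.line_to(P+[0,0,.02],v=.12)
    print('contact',env.line_to(P-[0,0,.006],v=.025,threshold=5),env.current_eef_pos()-P)
    env.set_gripper(.045); env.line_to(env.current_eef_pos()-.07*z,v=.12); env.line_to(env.current_eef_pos()+np.array([0,0,.12]),v=.2)
def look(spot,name,q=QB):
    env.goto([*spot,.26],q)
    p=(env.current_eef_pos(),env.current_ee_rot()); im=env.capture('wrist'); cm=cam('wrist',p)
    np.save('wp.npy',np.r_[p[0],p[1]]); u=proj(cm,[*spot,.09])[0]; print('expected cap top',u,'clock',env.current_clock())
    cv2.imwrite(f'pics/{name}.png',im); return im,cm
E
python3 - <<'E'
from h import *
t=np.radians(30); Q,z=standq(np.radians(95),t,-1); P=np.array([.49,.20,.076])+z*GR
setdown(P,z,(.49,.2)); look((.49,.20),'w3')
E
```

```text
contact True [-3.04534393e-05  4.63388696e-05 -5.63417246e-04]
expected cap top [322.66537676 218.69991886] clock 20.8917
```

View pics/w3.png

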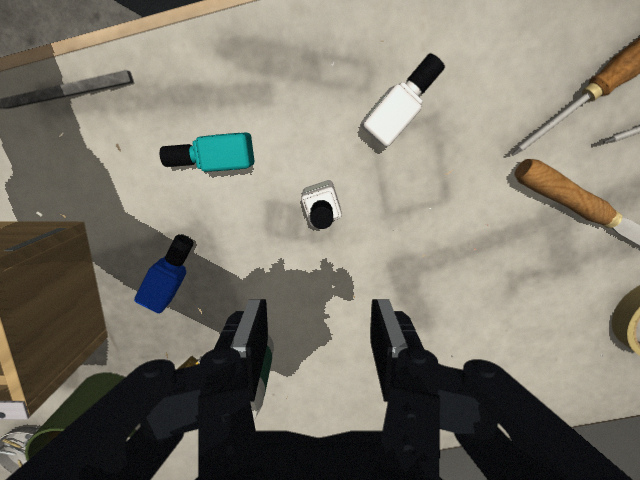

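The bottle stands, with its cap top at (321,215) against the expected (322.7,218.7). Bottle B still lies at (395,110), cap (428,72). I grasp A's cap from above and place it in a cell.

```bash
cat >> h.py <<'E'
def regrasp(cap,ang):
    q=down(ang); env.set_gripper(.045); env.goto([*cap,.16],q); env.line_to([*cap,.068],v=.12,threshold=15)
    env.set_gripper(0,80); print('w',env.current_grip_width(),env.current_eef_pos(),env.current_grasp_force())
    env.line_to([*cap,.26],v=.25)
def place(x,y):
    env.goto(bw(x,.0665+y,.26),QB); print('over',env.current_eef_pos()-bw(x,.0665+y,.26),'w',env.current_grip_width())
    env.line_to(bw(x,.0665+y,.10),v=.15,threshold=15)
    print('contact',env.line_to(bw(x,.0665+y,.07),v=.03,threshold=6),env.current_eef_pos()-bw(x,.0665+y,.076),env.current_ft_force())
E
python3 - <<'E'
from h import *
w=np.load('wp.npy'); cap=unproj(cam('wrist',(w[:3],w[3:])),(321,215),.09)[:2]; print(cap)
regrasp(cap,np.radians(95)); place(.027,.023)
print(env.current_clock(),env.current_grip_width())
E
```

```text
[0.48642146 0.19934731]
w 0.01844659074394468 [0.4871261  0.19985779 0.0690939 ] 78.0489456653595
over [ 0.00036025  0.00261983 -0.00012118] w 0.018437773313557528
contact True [-0.0014154  -0.0016129   0.00251498] [ 0.35825119 -2.14511564 -1.38532593]
27.0 0.01819964995082663
```

Run:
```python
from h import *
print(env.line_to(env.current_eef_pos()-np.array([0,0,.003]),v=.02,threshold=6),env.current_eef_pos())
env.set_gripper(.028); env.line_to(bw(.027,.0895,.27),v=.12)
env.goto([.43,.26,.30],down(0.))
p=(env.current_eef_pos(),env.current_ee_rot()); im=env.capture('wrist'); np.save('w4pose.npy',np.r_[p[0],p[1]])
s=env.capture('top'); a=im[0:260,150:550]
o=np.zeros((520,800,3),np.uint8); o[:260,:400]=a; c=cv2.resize(s[210:330,350:510],(400,300),interpolation=cv2.INTER_CUBIC); o[:300,400:]=c
o[300:,400:]=cv2.resize(s[230:340,170:370],(400,220)); 
cv2.imwrite('pics/w4.png',o);print(env.current_clock())
```

```text
True [ 0.53937537 -0.14511271  0.07721621]
31.125
```

View pics/w4.png

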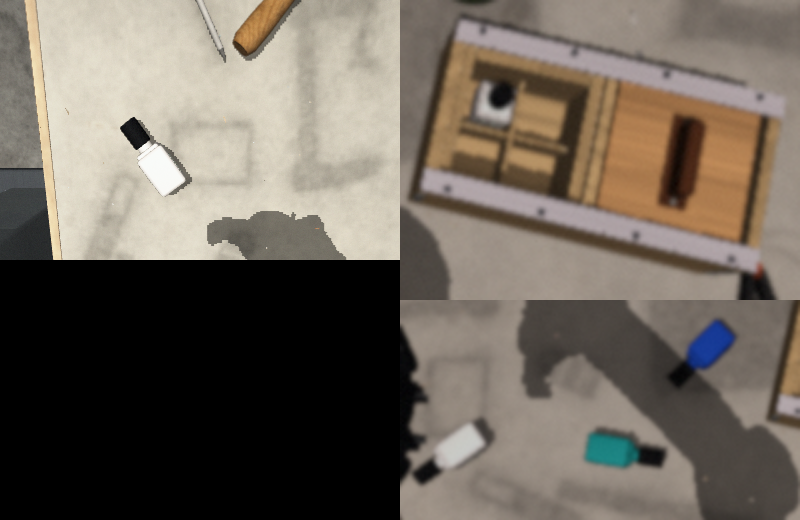

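Bottle A stands in the +x,+y cell. Bottle B hasn't moved: cap end at full wrist pixels (279,122), base edge (326,188). Pick B and stand it.

Run:
```python
from h import *
w=np.load('w4pose.npy'); cm=cam('wrist',(w[:3],w[3:]))
P=unproj(cm,(279,122),.019)[:2];B=unproj(cm,(326,188),.034)[:2]; d=P-B; c=np.arctan2(d[1],d[0]); L=np.linalg.norm(d)
print(P,B,L,np.degrees(c))
assert .082<L<.098
t=np.radians(30)
pick(P,c,t,-1)
if env.current_grip_width()>.01:
    Pp,z=stand((.49,.20),np.radians(95),t,-1); setdown(Pp,z,(.49,.2)); look((.49,.20),'w5')
```

```text
[0.38630405 0.33612267] [0.43797088 0.26599665] 0.08710407728555063 126.38172087658515
at [0.36437478 0.36730814 0.13150809] [0.39816729 0.32002101 0.0066077 ]
touch False [-3.29443479e-05  1.96402408e-04  1.11637549e-06]
w 0.018537477286551723 77.95735001564026
w 0.018763618094764994 clock 35.3083
w 0.01852847763368694 clock 36.9167
contact True [-5.87810822e-05  2.25913819e-04 -1.87668577e-04]
expected cap top [323.30512691 218.43209778] clock 41.2
```

View pics/w5.png

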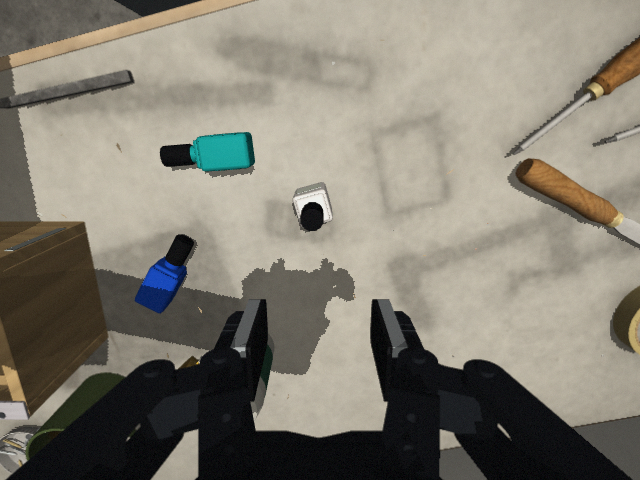

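B stands, cap top at (312,216). Regrasp from above, place in the -x,+y cell, and look at the box.

Run:
```python
from h import *
w=np.load('wp.npy'); cap=unproj(cam('wrist',(w[:3],w[3:])),(312,216),.09)[:2]; print(cap)
regrasp(cap,np.radians(95)); place(-.027,.023)
print(env.line_to(env.current_eef_pos()-np.array([0,0,.003]),v=.02,threshold=6),env.current_eef_pos())
print('w',env.current_grip_width())
env.set_gripper(.028); env.line_to(bw(-.027,.0895,.27),v=.12)
env.set_gripper(.06); env.goto(bw(0,-.0665,.29),QB)
p=(env.current_eef_pos(),env.current_ee_rot()); im=env.capture('wrist'); cm=cam('wrist',p)
for P in (bw(x,-.0665+y,.157) for x in(-.032,.032) for y in(-.007,.007)):
    u=proj(cm,P)[0]; cv2.circle(im,tuple(int(round(t)) for t in u),2,(0,255,0),-1)
cv2.imwrite('pics/w6.png',im);print(env.current_clock())
```

```text
[0.48559186 0.19091169]
w 0.018015883790867028 [0.48614344 0.19105015 0.0690001 ] 78.03065657615662
over [2.01034560e-04 1.86492983e-03 1.32620649e-05] w 0.01820679510047626
contact True [-0.00075909 -0.00126766  0.00270509] [ 0.8801969  -0.87945918 -1.04935205]
True [ 0.48772149 -0.13223525  0.07729623]
w 0.01828943640561575
50.5917
```

View pics/w6.png

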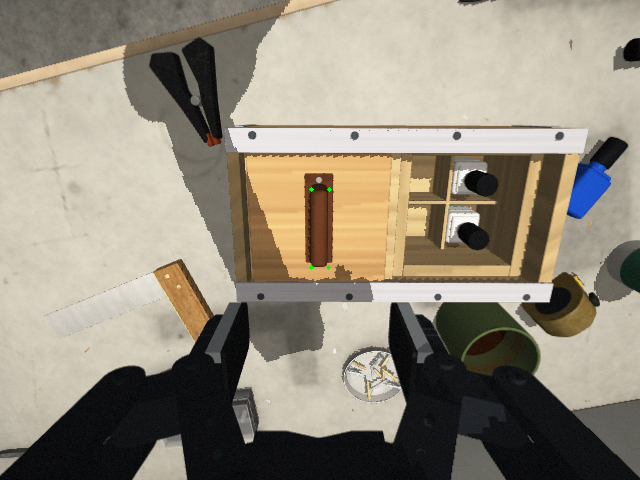

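Both bottles stand in their own cells (caps at (486,184) and (475,236)). The hatch grip lies on the green marks. Slide it back and lower it.

Run:
```python
from h import *
env.line_to(bw(0,-.0665,.1293),v=.15,threshold=15); env.set_gripper(0,80)
p0=env.current_eef_pos(); print('w',env.current_grip_width(),p0); f0=np.array(env.current_ft_force())
env.line_to(bw(0,-.0665,p0[2]+.0050),v=.04); print(env.current_ft_force()-f0)
f0=np.array(env.current_ft_force())
print('slide',env.line_to(bw(0,.0665,p0[2]+.0050),v=.08,threshold=25),env.current_eef_pos()-bw(0,.0665,p0[2]+.0050),env.current_ft_force()-f0,env.current_grip_width())
print('down',env.line_to(bw(0,.0665,p0[2]-.0095),v=.03,threshold=10),env.current_eef_pos()-bw(0,.0665,p0[2]),env.current_ft_force()-f0,env.current_clock())
```

```text
w 0.012609589544955302 [ 0.47880658 -0.28834737  0.12990994]
[ 0.07688588 -1.13329129 -7.9173751 ]
slide False [-0.00018195 -0.00066315 -0.00013925] [-0.58524638 -1.40212882  1.024688  ] 0.01276239544836918
down True [-0.00020989 -0.00017379 -0.00803284] [-0.28075862 -0.33881212  8.25209643] 54.8583
```

Seated: down 8.0 mm from the deck level. Release, retreat and verify.

Run:
```python
from h import *
env.set_gripper(.05); env.line_to(bw(0,.0665,.27),v=.12)
p=(env.current_eef_pos(),env.current_ee_rot()); im=env.capture('wrist'); cm=cam('wrist',p)
env.goto([.43,.25,.33],down(0.)); s=env.capture('side'); t=env.capture('top')
o=np.zeros((560,800,3),np.uint8); o[:320,:460]=im[60:380,20:480]; o[:300,460:800]=s[190:490,150:490][:290].copy() if 0 else np.vstack([s[190:480,150:490],np.zeros((10,340,3),np.uint8)])
o[320:,:480]=cv2.resize(t[210:330,180:420],(480,240)); cv2.imwrite('pics/f.png',o); print(env.current_clock())
```

```text
58.5167
```

View pics/f.png

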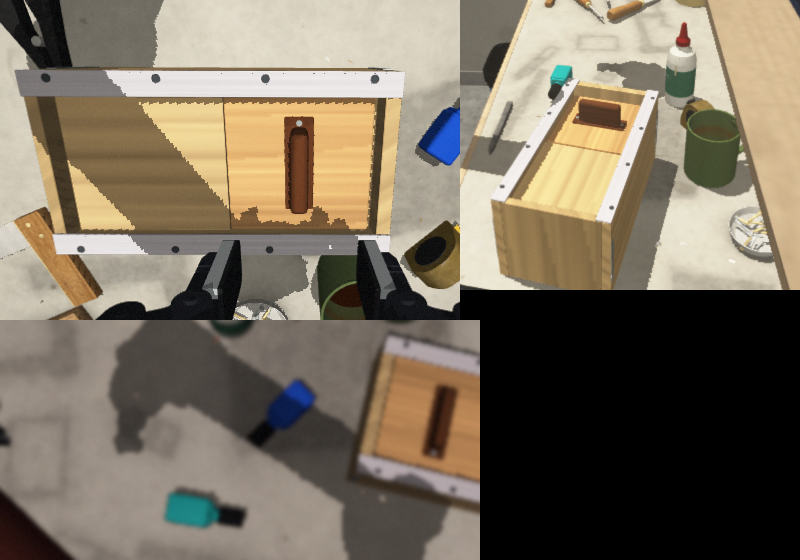

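The hatch lies flush and square in its seat (grip (299,165) in the first panel), no white bottle is left on the bench, and the look-alikes and bystanders are where they were. Hand in.

```bash
python3 -c "
from bench import env
print(env.hand_in())"
```

```text
the job is handed in; nothing more can be done
None
```

The job is handed in at about 59 s of robot time: both dye bottles that were on the bench (the third was absent) stand upright in separate cells, the hatch is back flush and square in its seat, and nothing else on the bench was moved.

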